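# Put the tamper through the lid of the blender jug

## Task

Take the black tamper by its handle and put its rod down through the wide round hole in the lid of the blender jug, lowering it in your hand until its collar rests flat on the lid, not dropping it in; then let go. The other jug, whose lid has only a narrow pouring hole, is not the one, and the wooden pepper mill must be left standing.

Things in the scene. Friction and masses are not known exactly. Their poses are not given: they have to be found in the camera images.
- tamper_mid (a point): Loose black tamper, 155 mm tall, 0.12 to 0.26 kg, standing upright on its foot. From the foot up: round rod 85 mm long, 24 mm thick (26 at the foot); flat collar 76 mm wide, 8 mm thick; round handle 25 mm thick, 62 mm tall, to grip. This point is on its axis half-way up, 77.5 mm above the foot; the handle's middle is 46.5 mm above it, the collar's underside 7.5 mm above it. z: up to the handle.
- wide_hole (a point): Centre of the round hole, 48 mm across, level with the top of the blender jug's lid. Square steel jug, fixed to the worktop; flat white lid 112 mm square, 12 mm thick, its top 130 mm above the worktop; D handle on one side. The hole is 14 mm off the lid's centre, away from the handle, goes right through and has over 110 mm of free depth below its mouth. x points to the jug's handle, z up.
- narrow_hole (a point): Centre of the narrow pouring hole, 18 mm across (too small for the tamper), in the top of the lid of the other square steel jug, which is otherwise the same: 112 mm square lid, 130 mm tall, fixed to the worktop. x points to its handle, z up. The two jugs may stand either way round.
- mill_mid (a point): Loose wooden pepper mill, 58 mm wide, 170 mm tall, standing upright; this point is on its axis half-way up, 85 mm above the worktop. z up. It stands near the tamper, at times where the tamper is at other times.
Not all that is in view belongs to the job. Leave any red look-alike of the part that bears mill_mid alone.

How it is judged:
On the way:
1. the tamper is lowered in the hand: its rod is through the wide hole and its collar less than 20 mm above the lid while the fingers still hold it (horizontal distance between tamper_mid and wide_hole below 0.014 m and angle between tamper_mid's own z axis and vertical below 0.17 rad and z of tamper_mid in the frame of wide_hole below 0.0125 m and contact force between the fingers and tamper above 0.5 N), for 0.05 s.
At the end, for the whole second after the job is handed in: The tamper's rod is through the wide hole, its axis within 14 mm of the hole's centre and within 10 degrees of upright, its collar resting on the lid (less than 5 mm above it), at rest; the pepper mill still stands (horizontal distance between tamper_mid and wide_hole below 0.014 m and angle between tamper_mid's own z axis and vertical below 0.17 rad and z of tamper_mid in the frame of wide_hole below -0.003 m and linear speed of tamper below 0.02 m/s and angle between mill_mid's own z axis and vertical below 0.3 rad); the robot touches nothing.
It fails at once if the pepper mill is knocked over (angle between mill_mid's own z axis and vertical above 0.6 rad).
It also fails if it takes over 38 s, if anything falls off the work surface, if the arm or the gripper's body presses on something with over 40 N, if the wrist force passes 120 N, or if a joint passes its speed limit or range.

## Robot

A 6-joint arm with a two-finger parallel gripper is mounted at the origin on a cart in front of the work surface, level with it; the furniture and walls round the work are solid. World frame = base frame: x ahead of the robot, y to its left, z up, the work surface at z = 0. Lengths are in m, angles in rad, forces in N, time in s.
With the tool pointing down it reaches from about 0.3 to 0.875 m from the base axis. Payload 4.2 kg.
Tool frame: the origin (TCP) lies midway between the tips of the shut fingers; the grasp point (between the pads) lies r.grip_point_offset behind it (r.grip_point_offset is the distance from the TCP to the grasp point, in m); z points along the fingers, y is the line along which they close (so a half turn about z gives the same grasp; the last joint's range is limited). The gripper opens to 85 mm and grips with 20 to 120 N. Pads are 22 mm wide; open, the fingers measure 114 mm over their backs; the gripper's body (76 mm by 85 mm) begins 54 mm behind the grasp point. The pads swing forward as they close: fully open they stand 13 mm farther back than shut.
Start: joints at [-1.328, 0.32, 1.565, -0, 1.257, -0.02], TCP at [0.149, -0.555, 0.231] pointing down, gripper open.
Joint ranges: [-3.11, 3.11], [-0.84, 2.01], [0.21, 2.61], [-1.34, 4.49], [0.05, 2.63], [-2.56, 2.56]. Speed limits (rad/s): [2.57, 2.57, 3.14, 3.14, 3.14, 3.14].

## Interface

Orientations are given as a unit quaternion [x, y, z, w].
In Python, from plant import r gives the robot as it stands.
- The arm moves only by the tool drive_tool, never from a script. Its arguments are lists of equal length, an entry for each row: "xyz": the shift along the world's x, y, z in m, a list of three; "turn": the turn about the world's z in degrees. A call has 1 to 20 rows; each row is the pose to reach, as a shift and turn from the pose commanded when the call began; what a row does not reach only later rows make up. A row lasts 1/8 s, in which the tool goes at most 62.5 mm and 10.7 degrees, less where a joint would pass 70% of its speed; a pose out of reach is approached as far as the arm can. A call with a gripper value outside its range is refused whole. "claw" is the closure, from 0 (fully open) to 1 (shut), set as the call begins (left out, the last holds). The fingers move at their own pace and stop on an object; the grip force is fixed at half the most. Time passes only in rows, so rows that repeat a pose let the fingers close. It gives the time, the measured TCP pose, the force, the opening and the grip force at its end, in the units of the state.
- r.state(): the state, without advancing time (a new reading comes with each control period).
- r.camera(name): name is "side" or "top"; returns a dict with "pixels" (384x512x3 uint8, red, green, blue), "range_z" (384x512 float32, m along the optical axis (not along the pixel's ray), 0 where there is no reading), "intrinsics" (3x3 intrinsics, pixels), "k1" (the pictures are not rectified: a ray, as slopes to the right and down, at radius r is drawn at 1 + k1 r^2 times it, then the intrinsics apply), "R" (3x3) and "t" (3): a world point X has camera coordinates R X + t. Camera axes: x right, y down, z forward; pixel columns grow to the right and rows downward; lengths in m; the calibration is good to about 2 mm. A picture is of the moment at which its call begins.
- r.hand_in(): hands the job in; it is judged then, once.
The state is a dict: "time_s": time; "joint_pos": joint angles; "joint_velocities": joint speeds; "effort": joint torques, N m; "tool_pos": TCP position; "eef_rot": TCP orientation; "contact_force": force on the tool from outside, world axes, zero at the start; "moment": the same for the moment, N m; "opening": opening from 0.0 (shut) to 1.0 (fully open); "grasp_force": force on a finger pad.
Only numpy, scipy, OpenCV 4.12 (cv2) and the standard library are available. Lean on these libraries where they do the work, as an engineer would, in place of code of your own. Each camera call takes 0.05 s, during which the arm holds its last target. There are 200 camera calls.

## Working session

There is one attempt and no reset: what is moved stays moved. The work goes in short steps, Python scripts to look and compute and a tool call to move; the robot and the scene stay as the last step left them, time stands still between calls to the robot, and variables do not carry over. Pictures are saved under pics/ and viewed, at most 10 in all, crops included, and the job is handed in when it is done.

Besides the shell and the picture viewer there is one more tool, called after "Emit:" as name([rows], argument=value, ...), one row to a line, values as JSON. drive_tool: Moves the arm, as the interface text tells. Its arguments: {"type":"object","properties":{"xyz":{"type":"array"},"turn":{"type":"array"},"claw":{"type":"number"}},"required":["xyz","turn"]}

```bash
mkdir -p pics; cat > h.py <<'E'
import numpy as np,cv2
from plant import r
def grab(n):
    c=r.camera(n); cv2.imwrite  # noqa
    return c
def pts(c):
    K,k=c["intrinsics"],c["k1"]; v,u=np.mgrid[0:384,0:512]
    d=np.array([k,0,0,0,0],float)
    s=cv2.undistortPoints(np.stack([u,v],-1).reshape(-1,1,2).astype(float),K,d).reshape(384,512,2)
    z=c["range_z"][...,None]
    P=np.concatenate([s*z,z],-1)
    W=(P-c["t"])@c["R"]; W[c["range_z"]<=0]=np.nan
    return W
def save(c,f): cv2.imwrite(f,c["pixels"][...,::-1])
E
python3 - <<'E'
from h import *
for n in("top","side"):
    c=r.camera(n); save(c,f"pics/{n}0.png"); np.save(f"{n}0.npy",pts(c)); print(n,-c["R"].T@c["t"],c["k1"])
s=r.state();print(s,r.grip_point_offset)
E
```

```text
top [0.23189531 0.11739954 1.07392071] -0.17228687580476562
side [0.30483537 0.97291768 0.68011073] 0.007793542692604715
{'time_s': 0.1, 'joint_pos': array([-1.32802557e+00,  3.20218511e-01,  1.56556611e+00,  3.17759606e-05,
        1.25739502e+00, -1.99875729e-02]), 'joint_velocities': array([-2.69973199e-04,  3.86771509e-04, -1.19931412e-03, -3.37986051e-05,
       -2.33719537e-04,  1.58835444e-03]), 'effort': array([-1.93781607e-04, -4.16409159e+01, -2.34704286e+01, -3.92233471e-05,
        4.85550379e-03, -1.62040749e-05]), 'tool_pos': array([ 0.149267  , -0.55484225,  0.23056824]), 'eef_rot': array([ 9.91382495e-01,  1.30996636e-01, -7.31895924e-05, -7.90258159e-04]), 'contact_force': array([-0.92829399, -0.26791548,  0.25527986]), 'moment': array([ 0.0203337 ,  0.04101954, -0.07103251]), 'grasp_force': 0.0, 'opening': 1.0013265004101939} 0.0187
```

View pics/top0.png

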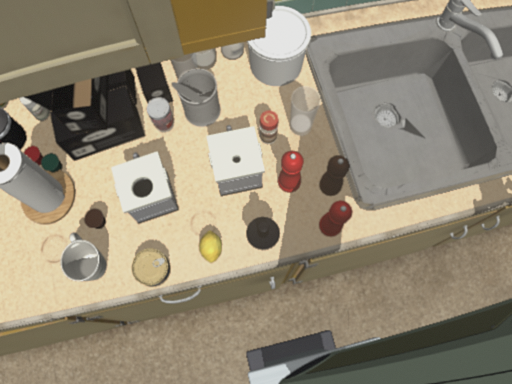

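View pics/side0.png

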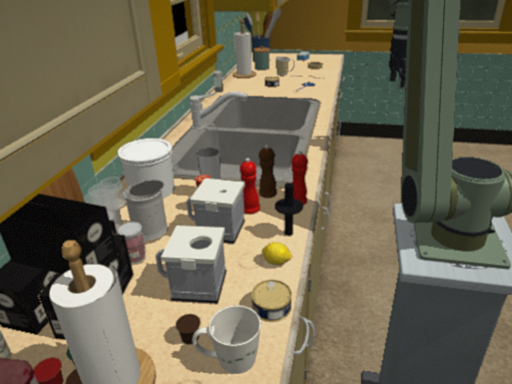

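The top view shows the wide-hole jug at (143,187), the narrow-hole jug at (237,159), the tamper at (263,233), the wooden mill at (335,175), and red look-alikes at (291,170) and (335,218). The side view confirms this, with the tamper at (289,208) and the wide hole at (203,242).

```bash
cat > m.py <<'E'
from h import *
def ray(c,u,v,z):
    s=cv2.undistortPoints(np.array([[[u,v]]],float),c["intrinsics"],np.array([c["k1"],0,0,0,0],float)).ravel()
    d=c["R"].T@np.array([*s,1]); o=-c["R"].T@c["t"]; return o+d*(z-o[2])/d[2]
def comp(m,u,v):
    # component whose centre is nearest the pixel
    n,l,st,ce=cv2.connectedComponentsWithStats(m.astype(np.uint8))
    ok=[i for i in range(1,n) if st[i,4]>25]
    i=min(ok,key=lambda i:np.hypot(*(ce[i]-[u,v]))); return l==i,ce[i],st[i]
E
python3 - <<'E'
from m import *
for n,hole,tam,nar,lid in(("top",(143,187),(263,233),(237,159),(137,183)),("side",(203,242),(289,208),(222,187),(195,243))):
    c=r.camera(n);W=pts(c);g=c["pixels"].max(2)
    m,ce,st=comp((g<110)&(abs(np.mgrid[0:384,0:512][1]-hole[0])<20)&(abs(np.mgrid[0:384,0:512][0]-hole[1])<14),*hole)
    print(n,"hole",ce,st,ray(c,*ce,.13))
    m,ce,st=comp(g<60,*tam); P=W[m];P=P[~np.isnan(P).any(1)];print("tam",ce,st)
    for a,b in((.075,.1),(.1,.15),(.145,.16)):
        Q=P[(P[:,2]>a)&(P[:,2]<b)]
        if len(Q)>3:print(a,len(Q),Q.mean(0),Q.min(0),Q.max(0),cv2.minEnclosingCircle(Q[:,:2].astype(np.float32)))
    if n=="top":
        print("collar ray",ray(c,*ce,.093))
        for h in (lid,nar):
            L,ce,st=comp((W[...,2]>.12)&(W[...,2]<.14)&(c["pixels"].min(2)>150),*h);P=W[L]
            rc=cv2.minAreaRect(np.argwhere(L)[:,::-1].astype(np.float32)); rw=cv2.minAreaRect(P[:,:2].astype(np.float32))
            print("lid",ce,st,rw,P[:,2].mean(),[ray(c,*p,.13)[:2].round(3) for p in cv2.boxPoints(rc)])
    # z>0.05 objects near the tamper
    for u,v in ((335,162),(291,160),(342,207)) if n=="top" else ((267,150),(249,165),(299,158)): print("mill",(u,v),W[v,u])
E
```

```text
top hole [142.10071942 187.40647482] [133 179  19  18 278] [0.59261634 0.28878326 0.13      ]
tam [262.91666667 233.83333333] [258 230  11   8  48]
0.1 47 [0.42755006 0.0536425  0.12594093] [0.42472515 0.04148318 0.10236625] [0.43412295 0.06312825 0.14927315] ((0.4318833351135254, 0.052305713295936584), 0.011082532815635204)
0.145 7 [0.42845783 0.05612431 0.1475454 ] [0.42590199 0.04539003 0.14519196] [0.43375115 0.06312825 0.15035074] ((0.4303790330886841, 0.05425913631916046), 0.009588535875082016)
collar ray [0.43449841 0.051496   0.093     ]
lid [140.25786463 180.61773117] [ 111  151   60   63 2098] ((0.6089273691177368, 0.2907789945602417), (0.1155235767364502, 0.11979182064533234), 6.31281852722168) 0.13054582513264082 [array([0.659, 0.361]), array([0.674, 0.24 ]), array([0.558, 0.223]), array([0.544, 0.34 ])]
lid [234.69854202 153.40823328] [ 206  126   59   57 2332] ((0.6229881048202515, 0.06993266195058823), (0.11913110315799713, 0.11525876075029373), 88.1725082397461) 0.13047626635830945 [array([0.681, 0.128]), array([0.678, 0.007]), array([0.561, 0.015]), array([0.565, 0.1
[... 290 characters left out ...]
345] [275 183  28  52 638]
0.075 307 [0.43729785 0.06297538 0.09138981] [0.40294398 0.01812337 0.08387118] [0.47470439 0.09328369 0.09937655] ((0.4379071295261383, 0.054445043206214905), 0.03896597772836685)
0.1 149 [0.43678306 0.0630015  0.12507839] [0.42657364 0.05625466 0.10029741] [0.44769144 0.06954466 0.14998419] ((0.4372154474258423, 0.059769157320261), 0.010762553662061691)
0.145 54 [0.43748285 0.05867472 0.15116406] [0.42706116 0.04279354 0.14508808] [0.44900324 0.06733779 0.15580589] ((0.4370238184928894, 0.05536222830414772), 0.0128716379404068)
mill (267, 150) [ 0.53167043 -0.1308778   0.15755499]
mill (249, 165) [ 0.56389406 -0.03576831  0.15312725]
mill (299, 158) [nan nan nan]
```

```bash
python3 - <<'E'
import numpy as np
for n in("top","side"):
    W=np.load(n+"0.npy").reshape(-1,3);W=W[~np.isnan(W).any(1)]
    Q=W[(W[:,2]>.3)&(W[:,0]>.3)&(W[:,0]<1)&(W[:,1]<.8)&(W[:,1]>-.2)]
    if len(Q):print(n,len(Q),Q.min(0),Q.max(0),np.percentile(Q,[5,50],axis=0))
E
```

```text
top 18430 [ 0.70610657 -0.05503177  0.30007367] [0.78602991 0.47278693 0.6302604 ] [[0.71092356 0.01148301 0.40455016]
 [0.71812899 0.2457806  0.48226226]]
side 27810 [ 0.59196733 -0.02490873  0.30002321] [0.84371455 0.77181988 0.62970166] [[0.71247233 0.06491122 0.38597505]
 [0.71966698 0.42517862 0.49876124]]
```

Emit:
drive_tool([
  [0.01, 0.01, 0.03],
  [0.03, 0.05, 0.06],
  [0.05, 0.1, 0.07],
  [0.08, 0.15, 0.07],
  [0.1, 0.2, 0.07],
  [0.12, 0.25, 0.07],
  [0.14, 0.3, 0.07],
  [0.165, 0.35, 0.07],
  [0.19, 0.4, 0.07],
  [0.21, 0.45, 0.07],
  [0.24, 0.5, 0.07],
  [0.26, 0.55, 0.06],
  [0.28, 0.59, 0.04],
  [0.288, 0.609, 0.02],
  [0.288, 0.609, 0.0],
  [0.288, 0.609, 0.0],
  [0.288, 0.609, 0.0],
], turn=[0, 0, 0, 0, 0, 0, 0, 0, 0, 0, 0, 0, 0, 0, 0, 0, 0], claw=0)

```text
time_s: 2.33
tool_pos: [0.4377, 0.0536, 0.232]
eef_rot: [0.991, 0.131, 0.001, 0.0]
contact_force: [-0.5, 1.2, 0.0]
opening: 1.001
grasp_force: 0.0
```

Emit:
drive_tool([
  [0, 0, -0.03],
  [0, 0, -0.06],
  [0, 0, -0.085],
  [0, 0, -0.105],
  [0, 0, -0.118],
  [0, 0, -0.125],
  [0, 0, -0.125],
  [0, 0, -0.125],
], turn=[0, 0, 0, 0, 0, 0, 0, 0])

```text
time_s: 3.32
tool_pos: [0.4379, 0.0538, 0.107]
eef_rot: [0.991, 0.131, 0.001, 0.0]
contact_force: [0.7, -1.7, 0.3]
opening: 0.998
grasp_force: 0.0
```

```bash
python3 - <<'E'
from h import *
c=r.camera("side"); W=pts(c); cv2.imwrite("pics/g1.png",cv2.resize(c["pixels"][120:270,180:380,::-1],None,fx=4,fy=4))
E
```

```text
(no output)
```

View pics/g1.png

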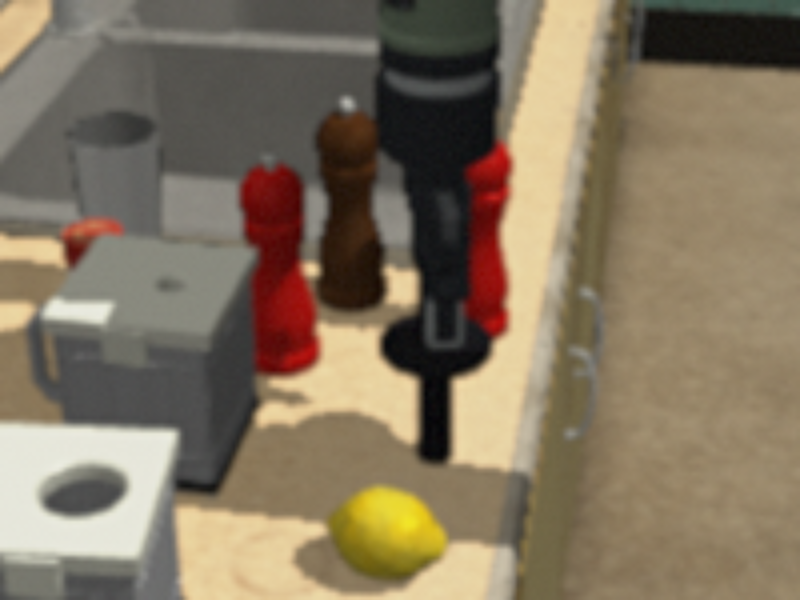

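The gripper is centred over the tamper's collar (crop (436,345)), with the fingers around the handle and the tamper upright. I'll close the gripper now.

Emit:
drive_tool([
  [0, 0, 0],
  [0, 0, 0],
  [0, 0, 0],
  [0, 0, 0],
  [0, 0, 0],
  [0, 0, 0],
  [0, 0, 0],
  [0, 0, 0],
  [0, 0, 0],
  [0, 0, 0],
], turn=[0, 0, 0, 0, 0, 0, 0, 0, 0, 0], claw=1)

```text
time_s: 4.62
tool_pos: [0.4376, 0.0536, 0.1065]
eef_rot: [0.991, 0.131, 0.0, 0.0]
contact_force: [0.0, -2.6, 5.8]
opening: 0.276
grasp_force: 59.1
```

Emit:
drive_tool([
  [0, 0, 0.01],
  [0, 0, 0.03],
  [0, 0, 0.06],
  [0, 0, 0.09],
  [0, 0, 0.12],
  [0, 0, 0.145],
  [0, 0.01, 0.16],
  [0.01, 0.03, 0.165],
  [0.03, 0.06, 0.165],
  [0.05, 0.09, 0.165],
  [0.07, 0.12, 0.165],
  [0.095, 0.15, 0.165],
  [0.12, 0.18, 0.165],
  [0.135, 0.205, 0.165],
  [0.15, 0.225, 0.165],
  [0.156, 0.235, 0.165],
  [0.156, 0.235, 0.165],
  [0.156, 0.235, 0.165],
  [0.156, 0.235, 0.165],
], turn=[0, 0, 0, 0, 0, 0, 0, 0, 0, 0, 0, 0, 0, 0, 0, 0, 0, 0, 0])

```text
time_s: 7.0
tool_pos: [0.593, 0.288, 0.2717]
eef_rot: [0.991, 0.131, -0.0, 0.0]
contact_force: [0.3, 0.6, -1.1]
opening: 0.284
grasp_force: 58.9
```

```bash
python3 - <<'E'
from m import *
c=r.camera("side"); W=pts(c); cv2.imwrite("pics/g2.png",cv2.resize(c["pixels"][130:310,130:290,::-1],None,fx=3.3,fy=3.3))
near=(abs(W[...,0]-.594)<.07)&(abs(W[...,1]-.289)<.08)&(c["pixels"].max(2)<70)
for a,b in((.14,.19),(.19,.24),(.24,.27)):
    Q=W[near&(W[...,2]>a)&(W[...,2]<b)]; print(a,len(Q),Q.mean(0),np.percentile(Q,[2,98],axis=0)) if len(Q) else 0
for y in (.13,):
  m=near&(W[...,2]>.15)&(W[...,2]<.22);
  for row in range(200,260,4):
    u=np.flatnonzero(m[row]); 
    if len(u): print(row,u.min(),u.max(),W[row,u].mean(0))
E
```

```text
0.14 102 [0.58959562 0.29753496 0.17948466] [[0.5810249  0.28408959 0.16906389]
 [0.60236691 0.30264456 0.18955078]]
0.19 199 [0.58949064 0.29785298 0.21150141] [[0.58105245 0.28808336 0.19191703]
 [0.60267438 0.30256462 0.23235069]]
0.24 517 [0.58914439 0.30088372 0.25659711] [[0.55870794 0.26239289 0.25084665]
 [0.62555243 0.32645376 0.26449634]]
208 192 203 [0.59190665 0.29394389 0.21752168]
212 193 204 [0.58937027 0.29719972 0.2101179 ]
216 193 204 [0.59051163 0.29699647 0.1999905 ]
220 194 205 [0.5891738  0.29736997 0.19041816]
224 194 206 [0.58935496 0.296329   0.17958913]
228 196 203 [0.59025294 0.29983919 0.17172192]
```

View pics/g2.png

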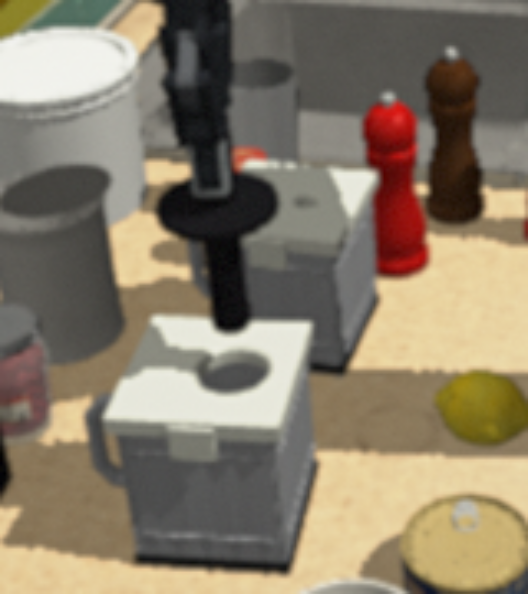

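The rod hangs upright above the lid, with its foot at crop (231,322) and the hole ellipse centred at about (235,371). I'll refine the hole position, since the two views differ by several mm in y.

```bash
python3 - <<'E'
from m import *
for n,(u,v) in(("top",(143,187)),("side",(201,242))):
    c=r.camera(n); W=np.load(n+"0.npy"); I=cv2.imread(f"pics/{n}0.png")[...,::-1]; g=I.min(2).astype(int)
    L,_,st=comp((W[...,2]>.122)&(W[...,2]<.14)&(g>140)&(abs(W[...,0]-.609)<.09)&(abs(W[...,1]-.29)<.09),u-5,v-2)
    print(n,st,"lid",cv2.minAreaRect(W[L][:,:2].astype(np.float32)),np.percentile(W[L][:,2],[10,50,90]))
    H=cv2.morphologyEx(L.astype(np.uint8),cv2.MORPH_CLOSE,np.ones((3,3)))
    cs,hi=cv2.findContours(L.astype(np.uint8),cv2.RETR_CCOMP,cv2.CHAIN_APPROX_NONE)
    for k,h in zip(cs,hi[0]):
        if h[3]>=0 and len(k)>20:
            q=np.array([ray(c,*p[0],.13)[:2] for p in k]).astype(np.float32)
            print("hole",len(k),cv2.fitEllipse(q),q.min(0),q.max(0))
    o=max([k for k,h in zip(cs,hi[0]) if h[3]<0],key=len)
    q=np.array([ray(c,*p[0],.13)[:2] for p in o]).astype(np.float32); print("lid ray",cv2.minAreaRect(q))
E
```

```text
top [ 111  151   60   63 2140] lid ((0.6084221601486206, 0.2908836603164673), (0.11513741314411163, 0.12060680240392685), 5.832685470581055) [0.12808976 0.13045027 0.13259048]
hole 60 ((0.5933350920677185, 0.2887803316116333), (0.04760872945189476, 0.050414077937603), 4.990328311920166) [0.5683582  0.26301396] [0.61749166 0.31434378]
lid ray ((0.6079535484313965, 0.29016104340553284), (0.11668484658002853, 0.12003584951162338), 6.221869468688965)
side [ 161  226   64   35 1489] lid ((0.6101451516151428, 0.2939320504665375), (0.11500166356563568, 0.11838331818580627), 5.5742387771606445) [0.12710607 0.12850523 0.1296965 ]
hole 52 ((0.5928806066513062, 0.29561376571655273), (0.047708310186862946, 0.05020080879330635), 163.8623046875) [0.5687495 0.2686094] [0.617715   0.32130128]
lid ray ((0.6084584593772888, 0.2975536286830902), (0.11431697010993958, 0.11867265403270721), 5.350885391235352)
```

Emit:
drive_tool([
  [0.002, 0.002, 0],
  [0.002, 0.004, -0.005],
  [0.002, 0.004, -0.015],
  [0.002, 0.004, -0.025],
  [0.002, 0.004, -0.03],
  [0.002, 0.004, -0.035],
  [0.002, 0.004, -0.04],
  [0.002, 0.004, -0.045],
  [0.002, 0.004, -0.045],
], turn=[0, 0, 0, 0, 0, 0, 0, 0, 0])

```text
time_s: 8.28
tool_pos: [0.5952, 0.2926, 0.2258]
eef_rot: [0.991, 0.131, -0.0, 0.0]
contact_force: [0.6, 0.6, -0.9]
opening: 0.277
grasp_force: 58.9
```

```bash
python3 - <<'E'
from m import *
c=r.camera("side"); cv2.imwrite("pics/g3.png",cv2.resize(c["pixels"][190:280,150:250,::-1],None,fx=6,fy=6,interpolation=cv2.INTER_CUBIC))
E
```

```text
(no output)
```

View pics/g3.png

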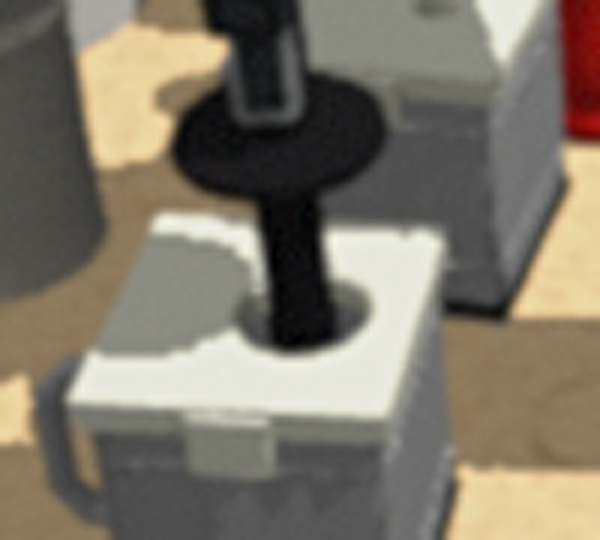

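The rod's foot is inside the hole at (301,335). The hole is centred at about (305,315), so the foot is well centred, and there is no contact force. I'll keep lowering.

Emit:
drive_tool([
  [0, 0, -0.008],
  [0, 0, -0.018],
  [0, 0, -0.028],
  [0, 0, -0.038],
  [0, 0, -0.048],
  [0, 0, -0.057],
  [0, 0, -0.063],
  [0, 0, -0.067],
  [0, 0, -0.069],
  [0, 0, -0.07],
  [0, 0, -0.07],
], turn=[0, 0, 0, 0, 0, 0, 0, 0, 0, 0, 0])

```text
time_s: 9.7
tool_pos: [0.5955, 0.2928, 0.1566]
eef_rot: [0.991, 0.131, 0.0, -0.0]
contact_force: [-0.1, -0.1, -2.2]
opening: 0.278
grasp_force: 58.9
```

```bash
python3 - <<'E'
from m import *
c=r.camera("side"); cv2.imwrite("pics/g4.png",cv2.resize(c["pixels"][190:280,150:250,::-1],None,fx=6,fy=6,interpolation=cv2.INTER_CUBIC))
E
```

```text
(no output)
```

View pics/g4.png

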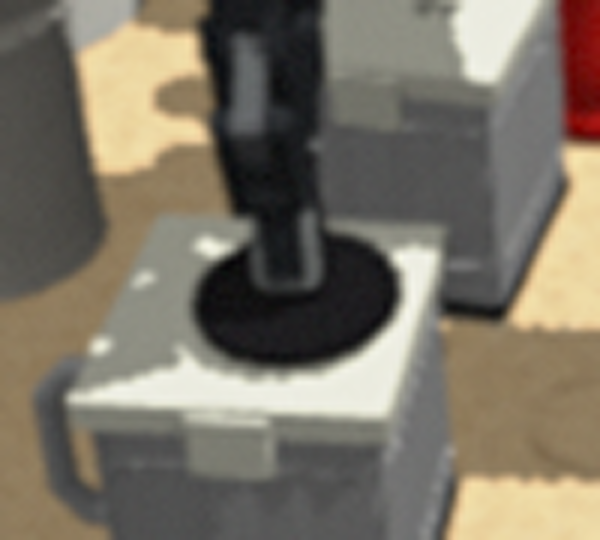

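The collar is centred at (297,298), just above the lid, and looks about 2–4 mm toward the camera. I'll nudge it back and lower gently to contact.

Emit:
drive_tool([
  [-0.001, -0.001, 0],
  [-0.002, -0.003, 0],
  [-0.002, -0.003, -0.001],
  [-0.002, -0.003, -0.002],
  [-0.002, -0.003, -0.003],
  [-0.002, -0.003, -0.003],
], turn=[0, 0, 0, 0, 0, 0])

```text
time_s: 10.5
tool_pos: [0.5933, 0.2897, 0.1532]
eef_rot: [0.991, 0.131, -0.0, 0.0]
contact_force: [-0.5, 0.4, -1.6]
opening: 0.275
grasp_force: 58.9
```

Emit:
drive_tool([
  [0, 0, -0.0005],
  [0, 0, -0.001],
  [0, 0, -0.0015],
  [0, 0, -0.002],
  [0, 0, -0.002],
  [0, 0, -0.002],
], turn=[0, 0, 0, 0, 0, 0])

```text
time_s: 11.25
tool_pos: [0.5935, 0.2897, 0.1518]
eef_rot: [0.991, 0.131, 0.0, -0.0]
contact_force: [-0.7, -1.2, 1.8]
opening: 0.283
grasp_force: 59.2
```

Emit:
drive_tool([
  [0, 0, -0.0005],
  [0, 0, -0.0005],
  [0, 0, -0.0005],
], turn=[0, 0, 0])

```text
time_s: 11.62
tool_pos: [0.5935, 0.2897, 0.1517]
eef_rot: [0.991, 0.131, 0.0, -0.0]
contact_force: [-2.1, -2.2, 5.5]
opening: 0.278
grasp_force: 59.6
```

```bash
python3 - <<'E'
from m import *
c=r.camera("side"); cv2.imwrite("pics/g5.png",cv2.resize(c["pixels"][190:280,150:250,::-1],None,fx=6,fy=6,interpolation=cv2.INTER_CUBIC))
W=pts(c); m,ce,st=comp((c["pixels"].max(2)<70)&(W[...,2]>.12)&(W[...,2]<.145),199,242)
print(ce,st,cv2.minEnclosingCircle(W[m][:,:2].astype(np.float32)),W[m].mean(0))
E
```

```text
[200.32104121 241.72451193] [184 230  34  22 461] ((0.5966349840164185, 0.29353317618370056), 0.04005241021513939) [0.5915679  0.30094177 0.13673917]
```

View pics/g5.png

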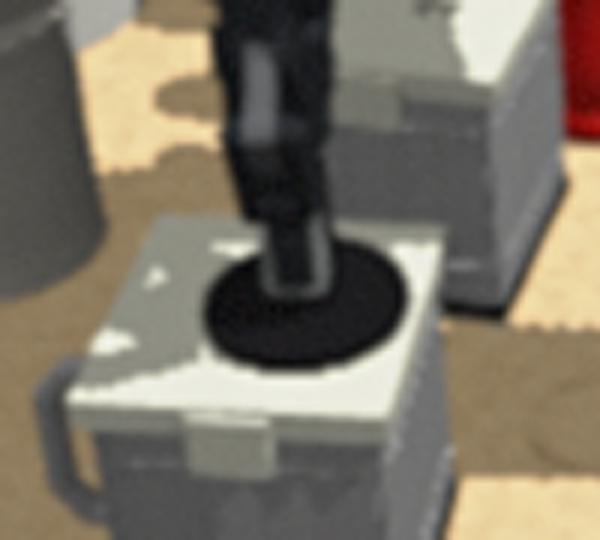

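The collar (centre (306,303)) is flat on the lid and concentric with the hole to about 2 mm, and the contact force is up. I'll release and retreat straight up.

Emit:
drive_tool([
  [0, 0, 0],
  [0, 0, 0],
  [0, 0, 0],
  [0, 0, 0],
  [0, 0, 0],
  [0, 0, 0],
  [0, 0, 0],
  [0, 0, 0],
  [0, 0, 0.01],
  [0, 0, 0.03],
  [0, 0, 0.06],
  [0, 0, 0.09],
  [0, 0, 0.12],
  [0, 0, 0.12],
  [0, 0, 0.12],
], turn=[0, 0, 0, 0, 0, 0, 0, 0, 0, 0, 0, 0, 0, 0, 0], claw=0)

```text
time_s: 13.55
tool_pos: [0.593, 0.2895, 0.2701]
eef_rot: [0.991, 0.131, -0.001, 0.0]
contact_force: [-0.7, 0.6, 0.6]
opening: 1.001
grasp_force: 0.0
```

```bash
python3 - <<'E'
from m import *
c=r.camera("side"); cv2.imwrite("pics/g6.png",cv2.resize(c["pixels"][130:290,140:320,::-1],None,fx=3.5,fy=3.5,interpolation=cv2.INTER_CUBIC))
E
```

```text
(no output)
```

View pics/g6.png

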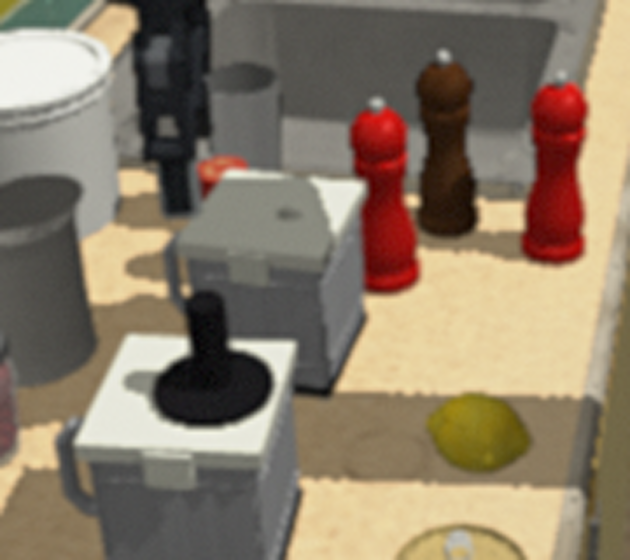

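The tamper sits upright with its collar flat on the lid at (213,386), the gripper is clear, and the mill is standing at (447,150).

```bash
python3 -c "
from plant import r
print(r.hand_in())"
```

```text
the job is handed in; nothing more can be done
None
```

The tamper was lowered in hand through the wide hole until its collar rested flat on the lid, then released; the pepper mill is still standing, and I handed the job in at about 13.6 s (no verdict was returned).

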